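Post a seed tin through the sprung flap of the seed-swap box

TASK

Push the little round seed tin off its shelf and into the wooden seed-swap box: push the box's sprung metal flap open with one finger and, while that finger holds it open, push the tin past the shelf's lip with the other, so that the tin itself never has to shove the flap. Only push the tin along, gently; do not pick it up. Leave the tin lying inside the box with the flap sprung shut again, and leave the other things on the bench alone.

Things in the scene. Friction and masses are not known exactly. Their poses are not given: they have to be found in the camera images.
- seedbox: Fixed pale-wood drop box, 280 long (x) x 200 wide (y) x 158 mm high, open mouth on top under a flap. Origin on the bench straight below the middle of the shelf's lip; z up, x = posting direction (shelf to flap). Landing shelf: flat, no rim, top at z = 110, x = -150 to 0 (lip). Hollow inside, also under shelf and hood, floor at z = 8: the tin drops about 100 mm.
- shelf_lip (a point): Middle of the lip, the shelf's far upper edge, z = 110. Beyond it the mouth runs to x = 80 mm (box frame), 184 wide inside (y = -92 to 92), covered by the flap, between 8 mm thick side cheeks whose tops slope up from about 10 above shelf level at the lip to 48 above it at the hood.
- flap_hinge (a point): Middle of the flap's hinge line (along the box's y) at x = 80, z = 150 in the box frame, 40 mm above shelf level. From here to x = 134 a fixed hood, top 48 mm above shelf level. A finger tip 8 mm above shelf level with its leading surface 40, 55, 70 mm beyond the lip opens the flap to about 0.25, 0.5 and 0.85 rad.
- flap (a joint): Flap angle (rad). Aluminium sheet 176 wide x 82 long x 4 mm. 0 = shut: slopes down 26.6 degrees from the hinge towards the lip, free edge 6 mm beyond the lip and 3 above it. Grows as the free edge swings down and forward into the box; stop at 1.0 (nearly hanging). A spring shuts it when let go: about 1.3 N at the free edge starts it, up to 8 N for a vertical finger near the hinge.
- tin: Flat round aluminium seed tin, 50 mm diameter x 16 mm high, about 45 g (varies), lying flat on the landing shelf 50 to 90 mm before the lip (centre). Origin: centre of its underside.
- tin_center (a point): Centre of the seed tin, 8 mm above its underside.
- square_pot: Bystander: black square plastic pot, 75 x 75 x 75 mm, beside the box. Origin: centre of underside.
- saucer: Bystander: white ceramic saucer, 100 mm across, 18 high, beside the box. Origin: centre of underside.
- vase: Bystander: glass propagation vase, 68 mm across, 110 high, beside the box. Origin: centre of underside.
- spray_bottle: Bystander: white spray bottle, 72 mm across, 198 high, with a grey press-button top. Origin: centre of underside.
- trowel: Bystander: steel trowel with green grip, lying along its x, 310 mm long, up to 28 mm high, grip to -x. Origin at the blade's neck, on the bench.
- clay_pot: Bystander: terracotta pot, 80 mm across, 70 high. Origin: centre of underside.
- dibber: Bystander: dark wooden dibber 170 mm long, 28 thick, lying along its x. Origin on the bench under its middle.
Not all that is in view belongs to the job. Of the things shaped like the tin, the aluminium one is meant.

How it is judged:
By the outcome, as a careful person would: the job done as asked, in the order asked, and still so for the second after the job is handed in, with the robot touching nothing.
It also fails if it takes over 35 s, if anything falls off the work surface, if the arm or the gripper's body presses on something with over 40 N, if the wrist force passes 120 N, or if a joint passes its speed limit or range.

ROBOT

A 6-joint arm with a two-finger parallel gripper is mounted at the origin on the work surface. World frame = base frame: x ahead of the robot, y to its left, z up, the work surface at z = 0. Lengths are in m, angles in rad, forces in N, time in s.
With the tool pointing down it reaches from about 0.375 to 0.9 m from the base axis. Payload 3.1 kg.
Tool frame: the origin (TCP) lies midway between the tips of the shut fingers; the grasp point (between the pads) lies 19 mm behind it; z points along the fingers, y is the direction in which the jaws open and shut (so a half turn about z gives the same grasp; the last joint's range is limited). The gripper opens to 87 mm and grips with 3 to 60 N. Pads are 19 mm wide; open, the fingers measure 117 mm over their backs; the gripper's body (75 mm by 190 mm) begins 51 mm behind the grasp point.
Start: joints at [1.044, 0.527, 1.433, -0, 1.181, -0.178], TCP at [0.213, 0.588, 0.223] pointing down, gripper open.
Joint ranges: [-3.08, 3.08], [-0.75, 2.2], [0.22, 2.44], [-1.43, 4.57], [0, 2.65], [-2.85, 2.85]. Speed limits (rad/s): [2.79, 2.79, 3.14, 3.14, 3.14, 3.14].

INTERFACE

Orientations are given as a 3x3 rotation matrix whose columns are the frame's x, y, z axes.
In Python, from cell import env gives the robot as it stands. The module is installed in compiled form; this text tells all that it offers.
- The arm moves only by the tool carry_out, never from a script. Its arguments are lists of equal length, an entry for each row: "offset": the shift along the tool's x, y, z in units of 20 mm (1.0 is 20 mm), a list of three; "spin": the turn about the tool's z in units of 5 degrees (1.0 is 5 degrees); "gripper": the closure, from -1 (fully open) to 1 (shut). A call has 1 to 8 rows; each row shifts and turns the commanded pose from where the row before left it, along the tool's axes as they then stand; what a row does not reach is not made up. A row lasts 1/12 s, in which the tool goes at most 41.7 mm and 7.16 degrees, less where a joint would pass 70% of its speed; a pose out of reach is approached as far as the arm can. A call with a number of a shift or a turn outside -1 to 1 is refused whole. A call with a gripper value outside its range is refused whole. The fingers move at their own pace and stop on an object; "squeeze" is the grip in N (left out, the last holds). Time passes only in rows, so rows that do not move let the fingers close. It gives the time, the measured TCP pose, the force and the opening at its end, in the units of the state.
- env.get_state(): the state, without advancing time (a new reading comes with each control period).
- env.snapshot(name): name is "scene" or "top" or "wrist"; returns a dict with "img" (384x512x3 uint8, red, green, blue), "fx", "fy", "cx", "cy" (pixels), "world_from_camera" (4x4, takes a point from camera to world coordinates); the wrist camera has in their place "mount" (4x4, takes a point from camera to tool coordinates, whose origin is the TCP and whose axes are the flange's). Camera axes: x right, y down, z forward; pixel columns grow to the right and rows downward; lengths in m; the calibration is good to about 2 mm. A picture is of the moment at which its call begins: read the wrist's pose just before it. There is no depth.
- env.job_done(): hands the job in, once; it reports no verdict.
The state is a dict: "time_s": time; "joint_positions": joint angles; "qvel": joint speeds; "effort": joint torques, N m; "eef_pos": TCP position; "ee_rot": TCP orientation; "contact_force": force on the tool from outside, world axes, zero at the start; "moment": the same for the moment, N m; "finger_gap": finger opening in m.
Only numpy, scipy, OpenCV 4.12 (cv2) and the standard library are available. Lean on these libraries where they do the work, as an engineer would, in place of code of your own. Each camera call takes 0.05 s, during which the arm holds its last target. There are 200 camera calls.

## Working session

There is one attempt and no reset: what is moved stays moved. The work goes in short steps, Python scripts to look and compute and a tool call to move; the robot and the scene stay as the last step left them, time stands still between calls to the robot, and variables do not carry over. Pictures are saved under pics/ and viewed, about 8 in all and at most 12, crops included, and the job is handed in when it is done.

Besides the shell and the picture viewer there is one more tool, called after "Request:" as name(argument=value, ...) on one line, values as JSON. carry_out: Moves the arm, as the interface text tells. Shifts and turns lie within -1 to 1; 1 stands for 20 mm of shift or 5 degrees of turn. Its arguments: {"type":"object","properties":{"offset":{"type":"array"},"spin":{"type":"array"},"gripper":{"type":"array"},"squeeze":{"type":"number"}},"required":["offset","spin","gripper"]}

```bash
mkdir -p pics
cat > h.py <<'E'
import numpy as np, cv2, pickle
from cell import env
def snap(n,f):
    s=env.get_state(); d=env.snapshot(n)
    if n=="wrist":
        T=np.eye(4);T[:3,:3]=s["ee_rot"];T[:3,3]=s["eef_pos"];d["world_from_camera"]=T@np.array(d["mount"])
    cv2.imwrite(f"pics/{f}.png",d["img"][:,:,::-1]); pickle.dump(d,open(f"pics/{f}.pkl","wb")); return d
def ray(d,u,v,z):
    T=np.array(d["world_from_camera"]);r=T[:3,:3]@[(u-d["cx"])/d["fx"],(v-d["cy"])/d["fy"],1]
    o=T[:3,3];return o+r*(z-o[2])/r[2]
def proj(d,p):
    T=np.linalg.inv(np.array(d["world_from_camera"]));q=T[:3,:3]@np.array(p)+T[:3,3]
    return d["fx"]*q[0]/q[2]+d["cx"],d["fy"]*q[1]/q[2]+d["cy"]
E
python3 - <<'E'
from h import *
a=snap("scene","s0");b=snap("top","t0")
for n,d in(("s",a),("t",b)):print(n,d["fx"],np.round(d["world_from_camera"],3).tolist())
cv2.imwrite("pics/t0b.png",cv2.resize(b["img"][:,:,::-1],(800,600),interpolation=cv2.INTER_CUBIC))
s=env.get_state();print(s["time_s"],np.round(s["ee_rot"],3).tolist(),s["contact_force"],s["finger_gap"])
E
```

```text
s 496.9588856159016 [[0.644, 0.642, -0.416, 1.178], [0.765, -0.533, 0.363, -0.566], [0.011, -0.552, -0.834, 1.426], [0.0, 0.0, 0.0, 1.0]]
t 382.33405231464707 [[-0.023, -0.977, 0.213, 0.294], [-1.0, 0.022, -0.006, -0.006], [0.001, -0.213, -0.977, 1.278], [0.0, 0.0, 0.0, 1.0]]
0.1 [[-0.94, 0.341, -0.001], [0.341, 0.94, -0.002], [0.0, -0.002, -1.0]] [ 0.28424337 -0.29448347 -0.43302295] 0.08712028665368632
```

View pics/t0b.png

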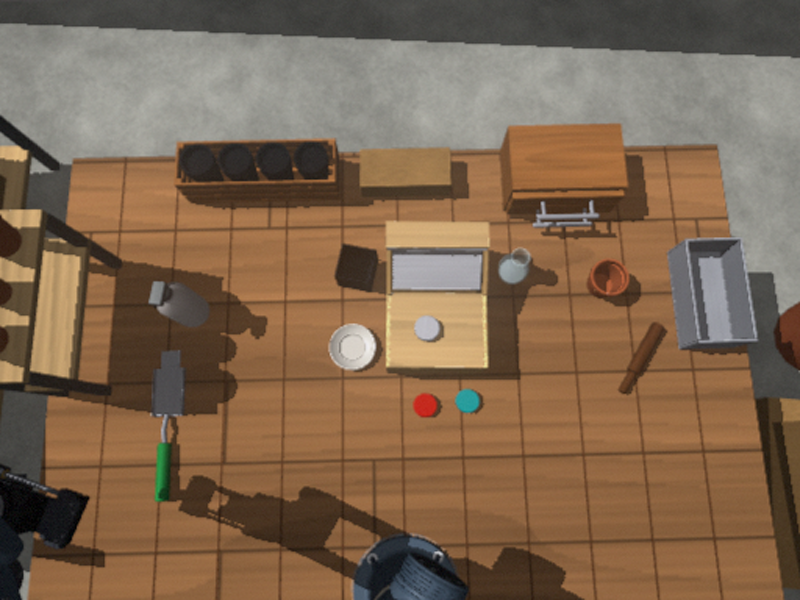

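View pics/s0.png

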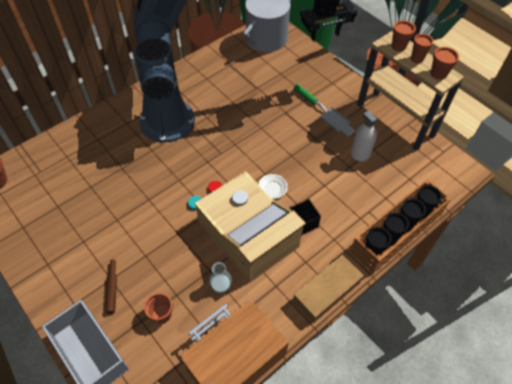

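The top view shows the box near (437,295 of 800x600) with posting direction up (about +x world) and the aluminium tin at (428,328). Decoy tins (red and teal) are in front, with the saucer and pot on the left and the vase on the right. I'll enlarge the box area.

Run:
```python
import cv2
a=cv2.imread("pics/t0.png")[130:250,205:365]
cv2.imwrite("pics/c0.png",cv2.resize(a,(800,600),interpolation=cv2.INTER_CUBIC))
```

```text
(no output)
```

View pics/c0.png

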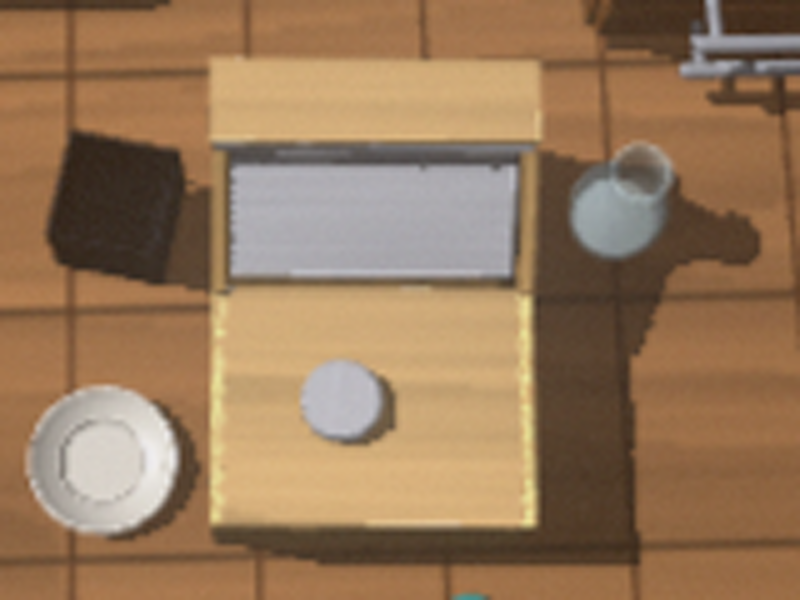

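The crop shows the shelf corners at about (210,527), (537,527), (212,288) and (535,288), the hood corners at (210,60) and (541,60), and the tin top's centre at (342,400).

Run:
```python
from h import *
d=pickle.load(open("pics/t0.pkl","rb"))
P={k:ray(d,205+u/5-.4,130+v/5-.4,z) for k,u,v,z in[("nl",210,527,.11),("nr",537,527,.11),("ll",212,288,.11),("lr",535,288,.11),("hl",210,60,.158),("hr",541,60,.158),("fl",211,141,.158),("fr",541,143,.158),("tin",342,400,.126),("vase",640,172,.11)]}
for k in P:print(k,P[k].round(4))
for x in("n","l","h","f"):
  v=P[x+"l"]-P[x+"r"];print(x,((P[x+"l"]+P[x+"r"])/2).round(4),np.linalg.norm(v).round(4),np.degrees(np.arctan2(-v[0],v[1])).round(2))
```

```text
nl [0.433  0.0302 0.11  ]
nr [ 0.4284 -0.1699  0.11  ]
ll [0.5836 0.0266 0.11  ]
lr [ 0.579  -0.1765  0.11  ]
hl [0.7171 0.0242 0.158 ]
hr [ 0.7125 -0.1808  0.158 ]
fl [0.6646 0.0244 0.158 ]
fr [ 0.6587 -0.1779  0.158 ]
tin [ 0.5072 -0.0523  0.126 ]
vase [ 0.6536 -0.2474  0.11  ]
n [ 0.4307 -0.0698  0.11  ] 0.2002 -1.32
l [ 0.5813 -0.075   0.11  ] 0.2032 -1.31
h [ 0.7148 -0.0783  0.158 ] 0.205 -1.3
f [ 0.6617 -0.0768  0.158 ] 0.2024 -1.67
```

Posts at about (0.581, -0.0745) with a yaw of about -1.5°, and the sizes match (200 mm wide, 150 mm shelf). In the box frame the tin is at about (-75, +20) mm. Plan: open the gripper with the jaw axis 30° off the posting direction, so the leading finger is on the flap and the trailing one behind the tin. First I translate to the hover point.

Request:
carry_out(offset=[[-0.5,-0.5,0],[-0.93,-0.98,0],[-0.93,-0.98,0],[-0.93,-0.98,0],[-0.93,-0.98,0],[-0.93,-0.98,0],[-0.93,-0.98,0],[-0.93,-0.98,0]], spin=[0,0,0,0,0,0,0,0], gripper=[-1,-1,-1,-1,-1,-1,-1,-1], squeeze=40)

```text
time_s: 0.77
eef_pos: [0.2947, 0.4, 0.2223]
ee_rot: [[-0.94, 0.341, -0.0], [0.341, 0.94, -0.001], [0.0, -0.001, -1.0]]
contact_force: [0.3, 0.5, -0.4]
finger_gap: 0.0867
```

Request:
carry_out(offset=[[-0.93,-0.98,0],[-0.93,-0.98,0],[-0.93,-0.98,0],[-0.93,-0.98,0],[-0.93,-0.98,0],[-0.93,-0.98,0],[-0.93,-0.98,0],[-0.93,-0.98,0]], spin=[0,0,0,0,0,0,0,0], gripper=[-1,-1,-1,-1,-1,-1,-1,-1])

```text
time_s: 1.43
eef_pos: [0.3811, 0.202, 0.2224]
ee_rot: [[-0.94, 0.341, -0.0], [0.341, 0.94, -0.0], [0.0, -0.0, -1.0]]
contact_force: [-0.5, -0.4, 0.6]
finger_gap: 0.0868
```

Request:
carry_out(offset=[[-0.93,-0.98,0],[-0.93,-0.98,0],[-0.93,-0.98,0],[-0.93,-0.98,0],[-0.93,-0.98,0],[-0.93,-0.98,0],[-0.93,-0.98,0],[-0.93,-0.98,0]], spin=[0,0,0,0,0,0,0,0], gripper=[-1,-1,-1,-1,-1,-1,-1,-1])

```text
time_s: 2.1
eef_pos: [0.4676, 0.0039, 0.2223]
ee_rot: [[-0.94, 0.341, -0.001], [0.341, 0.94, 0.0], [0.001, 0.0, -1.0]]
contact_force: [0.7, 0.7, 0.3]
finger_gap: 0.0872
```

Request:
carry_out(offset=[[-0.93,-0.98,0],[-0.93,-0.98,0],[-0.93,-0.98,0],[0,0,0],[0,0,0],[0,0,0],[0,0,0],[0,0,0]], spin=[0,0,0,1,1,1,1,1], gripper=[-1,-1,-1,-1,-1,-1,-1,-1])

```text
time_s: 2.77
eef_pos: [0.4995, -0.0692, 0.2221]
ee_rot: [[-0.705, 0.71, -0.001], [0.71, 0.705, 0.0], [0.001, -0.0, -1.0]]
contact_force: [0.1, 0.8, 0.3]
finger_gap: 0.0868
```

Request:
carry_out(offset=[[0,0,0],[0,0,0],[0,0,0],[0,0,0],[0,0,0],[0,0,0],[0,0,0],[0,0,0]], spin=[1,1,1,1,1,1,1,1], gripper=[-1,-1,-1,-1,-1,-1,-1,-1])

```text
time_s: 3.43
eef_pos: [0.4996, -0.069, 0.2222]
ee_rot: [[-0.084, 0.996, -0.001], [0.996, 0.084, 0.0], [0.0, -0.001, -1.0]]
contact_force: [-0.1, -0.0, -0.2]
finger_gap: 0.0867
```

Request:
carry_out(offset=[[0,0,0],[0,0,0],[0,0,0],[0,0,0],[0,0,0],[0,0,0],[0,0,0],[0,0,0]], spin=[1,1,1,1,1,1,1,0.3], gripper=[-1,-1,-1,-1,-1,-1,-1,-1])

```text
time_s: 4.1
eef_pos: [0.4996, -0.069, 0.2222]
ee_rot: [[0.524, 0.852, -0.001], [0.852, -0.524, 0.0], [-0.0, -0.001, -1.0]]
contact_force: [-0.2, 0.6, 0.3]
finger_gap: 0.087
```

Run:
```python
from h import *
s=env.get_state();print(s["time_s"],s["eef_pos"],np.round(s["ee_rot"],3).tolist(),s["joint_positions"])
d=snap("wrist","w1");cv2.imwrite("pics/w1b.png",cv2.resize(d["img"][:,:,::-1],(800,600),interpolation=cv2.INTER_CUBIC))
o=np.array([.581,-.0745,0]);a=np.radians(-1.5)
for x,y,z in[(0,100,110),(0,-100,110),(-150,100,110),(-150,-100,110),(-75,20,126)]:
  print((x,y),np.array(proj(d,o+np.array([x*np.cos(a)-y*np.sin(a),x*np.sin(a)+y*np.cos(a),z])/(1000,1000,1000)*1))*1.5625)
```

```text
4.1 [ 0.49961416 -0.06904145  0.22221283] [[0.524, 0.852, -0.001], [0.852, -0.524, 0.0], [-0.0, -0.001, -1.0]] [-3.59209098e-01  3.66800704e-01  1.73024797e+00 -1.35026331e-05
  1.04541933e+00  1.92700824e-01]
(0, 100) [443.52070559  45.8365389 ]
(0, -100) [611.98029678 378.39214801]
(-150, 100) [189.99159408 205.34948504]
(-150, -100) [385.57336923 491.88697245]
(-75, 20) [392.27587349 271.40284224]
```

View pics/w1b.png

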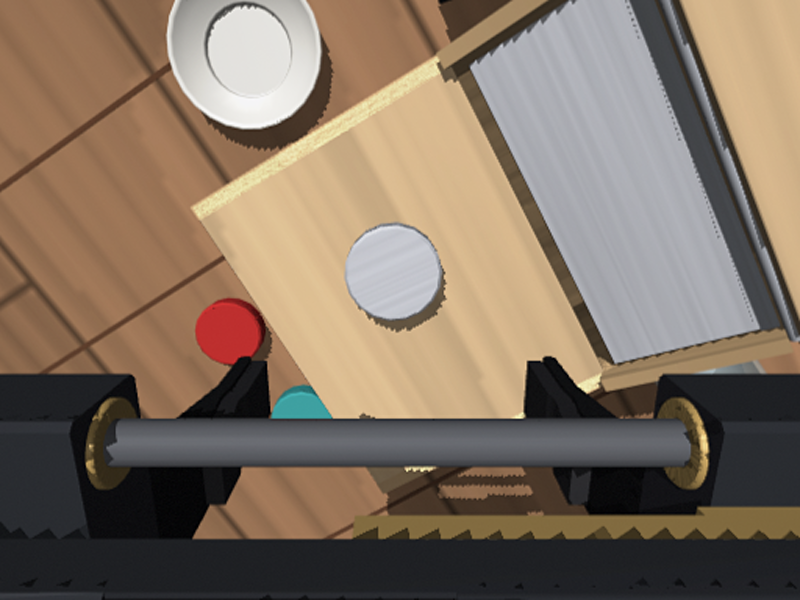

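The wrist view agrees with the model: shelf corner at (192,208) against a predicted (190,205), and tin centre at (393,271) against (392,271). I'll check the finger-tip shape by projecting points on it.

Run:
```python
from h import *
d=pickle.load(open("pics/w1.pkl","rb"));M=np.linalg.inv(np.array(d["mount"]));print(np.round(d["mount"],3).tolist())
im=cv2.imread("pics/w1b.png")
for y in(-58.5,-51,-43.5,43.5,51,58.5):
 for x in(9.5,-9.5):
  q=M@np.array([x/1e3,y/1e3,0,1]);p=np.array([d["fx"]*q[0]/q[2]+d["cx"],d["fy"]*q[1]/q[2]+d["cy"]])*1.5625
  print(x,y,p.round());cv2.circle(im,tuple(int(v) for v in p),3,(0,255,0),-1)
c=np.hstack([im[330:480,180:320],im[330:480,500:640]]);cv2.imwrite("pics/f1.png",cv2.resize(c,None,fx=2.8,fy=2.8))
```

```text
[[-0.001, -0.961, -0.278, 0.076], [1.0, -0.001, 0.0, -0.001], [-0.0, -0.278, 0.961, -0.162], [0.0, 0.0, 0.0, 1.0]]
9.5 -58.5 [223. 359.]
-9.5 -58.5 [228. 410.]
9.5 -51 [245. 359.]
-9.5 -51 [250. 410.]
9.5 -43.5 [268. 359.]
-9.5 -43.5 [272. 410.]
9.5 43.5 [529. 359.]
-9.5 43.5 [525. 410.]
9.5 51 [551. 359.]
-9.5 51 [547. 410.]
9.5 58.5 [574. 359.]
-9.5 58.5 [569. 410.]
```

View pics/f1.png

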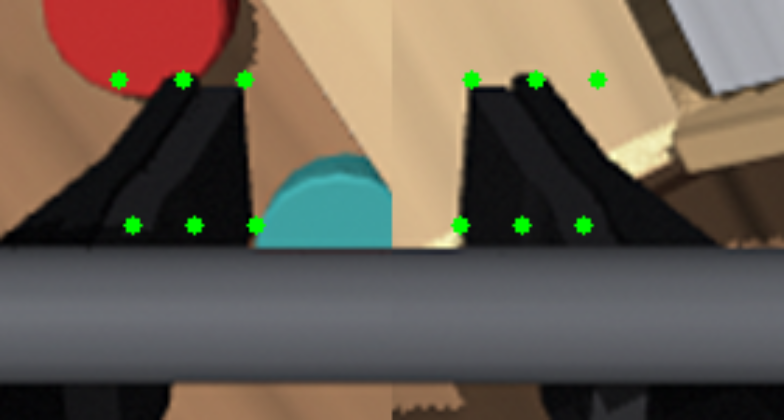

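The tips fit the projection, and each fingertip tapers to about 8 mm thick. I'll shift sideways, then go down to about 8 mm above the shelf.

Request:
carry_out(offset=[[-0.58,0.34,0],[0,0,0.9],[0,0,0.9],[0,0,0.9],[0,0,0.9],[0,0,0.8],[0,0,0.5],[0,0,0.3]], spin=[0,0,0,0,0,0,0,0], gripper=[-1,-1,-1,-1,-1,-1,-1,-1])

```text
time_s: 4.82
eef_pos: [0.4989, -0.0823, 0.1172]
ee_rot: [[0.521, 0.854, -0.002], [0.854, -0.521, 0.001], [-0.0, -0.003, -1.0]]
contact_force: [0.5, 0.6, -0.3]
finger_gap: 0.0872
```

```bash
cat >> h.py <<'E'
O=np.array([.581,-.0745,0]);a=np.radians(-1.5);R=np.array([[np.cos(a),-np.sin(a),0],[np.sin(a),np.cos(a),0],[0,0,1]])
def rep(n,f,k=1.5625):
    s=env.get_state();d=snap(n,f);b=R.T@(s["eef_pos"]-O)*1e3
    print("t",s["time_s"],"tcp box",b.round(1),"F",np.round(s["contact_force"],1),"gap",s["finger_gap"])
    return d
E
python3 - <<'E'
from h import *
d=rep("wrist","w2");t=rep("top","t2")
c=cv2.resize(t["img"][140:245,220:340,::-1],(480,420),interpolation=cv2.INTER_CUBIC)
w=cv2.resize(d["img"][:,:,::-1],(320,240));w=cv2.copyMakeBorder(w,0,180,0,0,0)
cv2.imwrite("pics/m2.png",np.hstack([c,w]))
E
```

```text
t 4.8167 tcp box [-81.9 -10.  117.2] F [ 0.5  0.6 -0.3] gap 0.08717569677841158
t 4.8667 tcp box [-82.   -9.9 116.8] F [-1.   0.2 -0.4] gap 0.08696925781825268
```

View pics/m2.png

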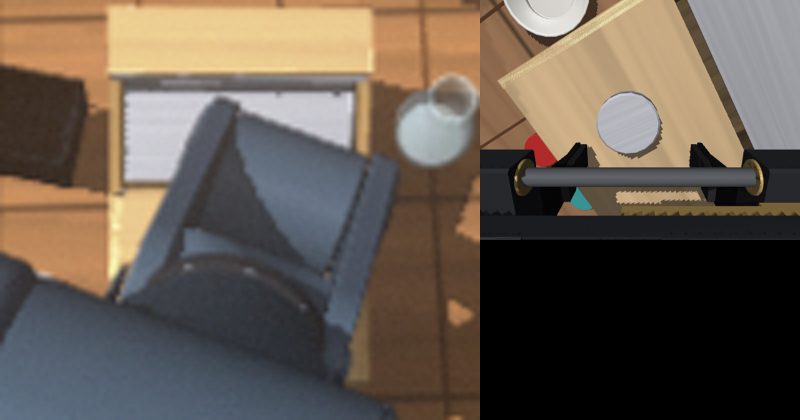

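Wrist view: the tin is ahead of the trailing finger, and neither finger is touching anything. The top view is blocked by the arm. I'll push the first 35 mm and then check the tin's sideways drift.

Request:
carry_out(offset=[[0.11,0.19,0],[0.11,0.19,0],[0.11,0.19,0],[0.11,0.19,0],[0.11,0.19,0],[0.11,0.19,0],[0.11,0.19,0],[0.08,0.14,0]], spin=[0,0,0,0,0,0,0,0], gripper=[-1,-1,-1,-1,-1,-1,-1,-1])

```text
time_s: 5.58
eef_pos: [0.5343, -0.0835, 0.1186]
ee_rot: [[0.521, 0.853, 0.0], [0.853, -0.521, -0.0], [0.0, 0.0, -1.0]]
contact_force: [-0.5, -0.1, 0.1]
finger_gap: 0.0867
```

```bash
cat >> h.py <<'E'
def tin(d,guess,z=.126,name=None):
    "fit tin top: low-saturation blob nearest the guess (box mm)"
    u,v=proj(d,O+R@(np.array([*guess,z*1e3])/1e3))
    hsv=cv2.cvtColor(d["img"],cv2.COLOR_RGB2HSV);m=((hsv[...,1]<45)&(hsv[...,2]>110)).astype(np.uint8)
    n,l,st,c=cv2.connectedComponentsWithStats(m);k=l[int(v),int(u)]
    print("blob",k,st[k],c[k]);p=ray(d,*c[k],z);print("tin box",(R.T@(p-O)*1e3).round(1))
E
python3 - <<'E'
from h import *
tin(pickle.load(open("pics/w1.pkl","rb")),(-75,20)); tin(pickle.load(open("pics/w2.pkl","rb")),(-75,20))
d=rep("wrist","w3");tin(d,(-55,20))
E
```

```text
blob 4 [ 220  142   63   63 3007] [251.09444629 173.26471566]
tin box [-74.8  20.3 126. ]
blob 3 [ 186  145  102  101 7857] [236.3044419  195.95036273]
tin box [-74.5  20.8 126. ]
t 5.5833 tcp box [-46.4 -10.2 118.6] F [-0.5 -0.1  0.1] gap 0.08671063688769445
blob 4 [ 160  160  101   99 7504] [209.81076759 210.09661514]
tin box [-54.2  20.5 126. ]
```

The tin moved straight to (-54, 20.5), as predicted. I'll go on until the leading finger starts the flap, then check again.

Request:
carry_out(offset=[[0.08,0.135,0],[0.08,0.135,0],[0.08,0.135,0],[0.08,0.135,0],[0.08,0.135,0],[0.08,0.135,0],[0.08,0.135,0],[0.06,0.1,0]], spin=[0,0,0,0,0,0,0,0], gripper=[-1,-1,-1,-1,-1,-1,-1,-1])

```text
time_s: 6.3
eef_pos: [0.5579, -0.0837, 0.1185]
ee_rot: [[0.521, 0.853, -0.001], [0.853, -0.521, 0.0], [-0.0, -0.001, -1.0]]
contact_force: [-2.6, 0.6, 1.1]
finger_gap: 0.0873
```

Run:
```python
from h import *
d=rep("wrist","w4");tin(d,(-30,20))
cv2.imwrite("pics/w4b.png",cv2.resize(d["img"][:,:,::-1],(640,480)))
```

```text
t 6.3 tcp box [-22.8  -9.8 118.5] F [-2.6  0.6  1.1] gap 0.08726801464345135
blob 9 [ 162  163  100   98 7546] [211.21799629 212.35793798]
tin box [-30.6  19.6 126. ]
```

View pics/w4b.png

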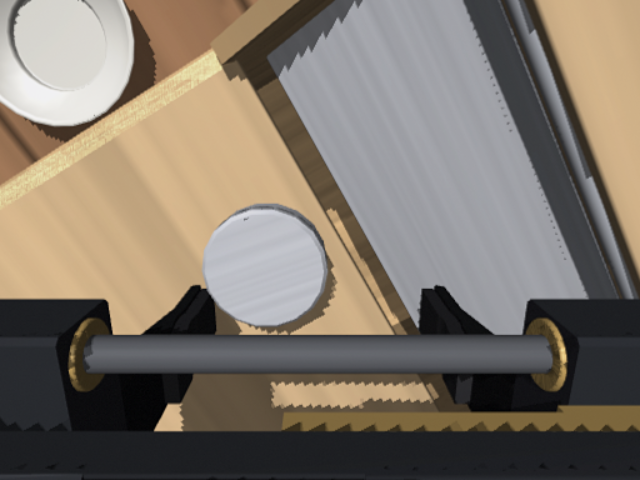

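The flap has started (2.6 N) and its free edge is dropping. The tin is at (-31, 20), clear of the flap and against the trailing finger. I'll keep opening the flap and stop just before the tin tips.

Request:
carry_out(offset=[[0.075,0.13,0],[0.075,0.13,0],[0.075,0.13,0],[0.075,0.13,0],[0.075,0.13,0],[0.075,0.13,0],[0.075,0.13,0],[0.075,0.13,0]], spin=[0,0,0,0,0,0,0,0], gripper=[-1,-1,-1,-1,-1,-1,-1,-1])

```text
time_s: 7.02
eef_pos: [0.5814, -0.0842, 0.1183]
ee_rot: [[0.521, 0.853, -0.002], [0.853, -0.521, 0.0], [-0.001, -0.002, -1.0]]
contact_force: [-4.6, -0.1, 0.8]
finger_gap: 0.0871
```

Run:
```python
from h import *
d=rep("wrist","w5");tin(d,(-7,19))
cv2.imwrite("pics/w5b.png",cv2.resize(d["img"][:,:,::-1],(640,480)))
```

```text
t 7.0167 tcp box [  0.7  -9.6 118.3] F [-4.6 -0.1  0.8] gap 0.08706702948557937
blob 43 [ 163  166  101  100 7631] [213.47123575 216.48237452]
tin box [ -7.2  17.4 126. ]
```

View pics/w5b.png

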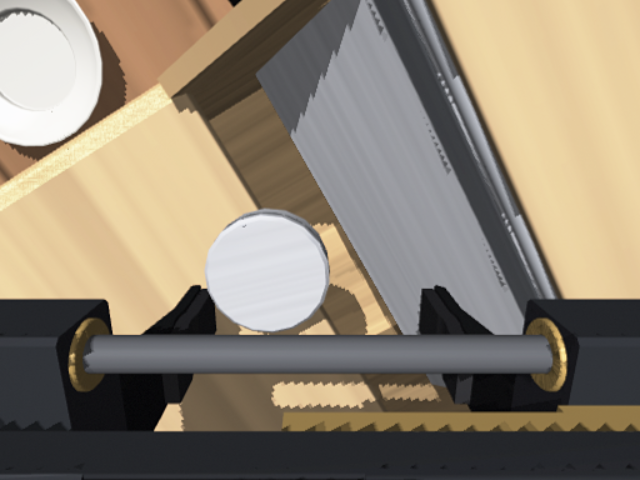

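The mouth is open with the flap well clear of the tin, whose centre is at (-7, 17). Now the final push past the lip, followed by a hold.

Request:
carry_out(offset=[[0.07,0.12,0],[0.07,0.12,0],[0.07,0.12,0],[0.07,0.12,0],[0.06,0.11,0],[0.06,0.11,0],[0,0,0],[0,0,0]], spin=[0,0,0,0,0,0,0,0], gripper=[-1,-1,-1,-1,-1,-1,-1,-1])

```text
time_s: 7.73
eef_pos: [0.5959, -0.0842, 0.1174]
ee_rot: [[0.521, 0.853, -0.005], [0.853, -0.521, 0.002], [-0.002, -0.005, -1.0]]
contact_force: [-6.3, -0.5, -0.5]
finger_gap: 0.0867
```

Run:
```python
from h import *
d=rep("wrist","w6")
cv2.imwrite("pics/w6b.png",cv2.resize(d["img"][:,:,::-1],(640,480)))
```

```text
t 7.7333 tcp box [ 15.2  -9.3 117.4] F [-6.3 -0.5 -0.5] gap 0.08670893907436449
```

View pics/w6b.png

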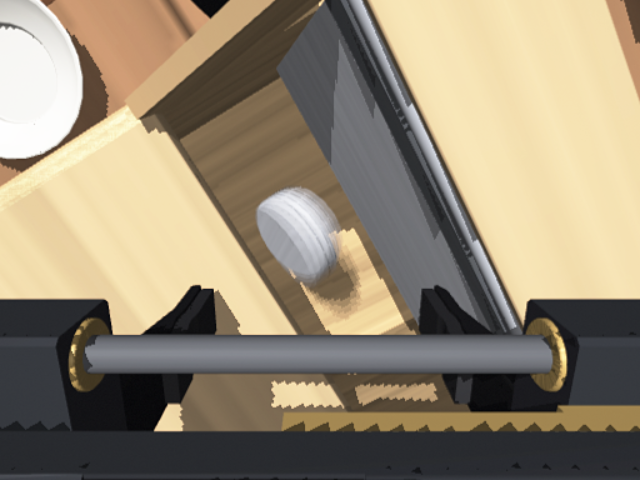

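The tin is in mid-fall inside the mouth at about (300,235), turning on edge with the flap held wide open. I'll hold half a second and look at where it comes to rest.

Request:
carry_out(offset=[[0,0,0],[0,0,0],[0,0,0],[0,0,0],[0,0,0],[0,0,0],[0,0,0],[0,0,0]], spin=[0,0,0,0,0,0,0,0], gripper=[-1,-1,-1,-1,-1,-1,-1,-1])

```text
time_s: 8.45
eef_pos: [0.5959, -0.0842, 0.1174]
ee_rot: [[0.521, 0.853, -0.005], [0.853, -0.521, 0.001], [-0.002, -0.005, -1.0]]
contact_force: [-5.6, 0.6, -0.8]
finger_gap: 0.087
```

Run:
```python
from h import *
d=rep("wrist","w7")
cv2.imwrite("pics/w7b.png",cv2.resize(d["img"][:,:,::-1],(640,480)))
```

```text
t 8.45 tcp box [ 15.1  -9.3 117.4] F [-5.6  0.6 -0.8] gap 0.08702071112263185
```

View pics/w7b.png

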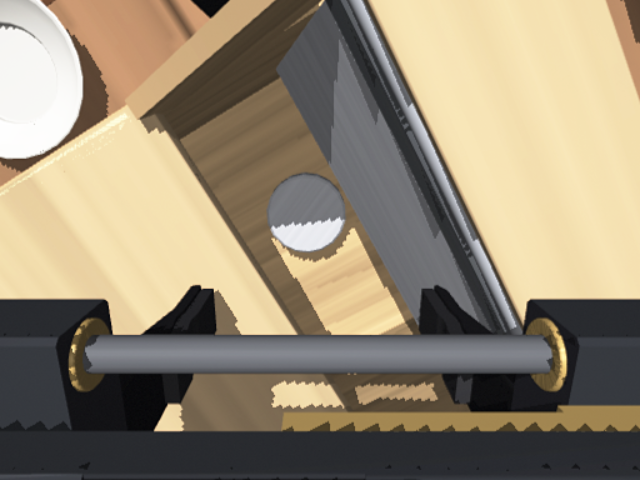

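The tin lies flat on the box floor at (306,212). I'll back the finger out so the flap closes gradually, then lift clear.

Request:
carry_out(offset=[[-0.1,-0.17,0],[-0.2,-0.35,0],[-0.2,-0.35,0],[-0.2,-0.35,0],[-0.2,-0.35,0],[-0.2,-0.35,0],[-0.2,-0.35,0],[-0.2,-0.35,0]], spin=[0,0,0,0,0,0,0,0], gripper=[-1,-1,-1,-1,-1,-1,-1,-1])

```text
time_s: 9.17
eef_pos: [0.537, -0.0831, 0.1186]
ee_rot: [[0.522, 0.853, 0.0], [0.853, -0.522, -0.0], [0.0, 0.0, -1.0]]
contact_force: [1.0, 0.6, -0.6]
finger_gap: 0.087
```

Request:
carry_out(offset=[[-0.2,-0.35,0],[-0.2,-0.35,0],[0,0,-0.6],[0,0,-0.9],[0,0,-0.9],[0,0,-0.9],[0,0,-0.9],[0,0,-0.9]], spin=[0,0,0,0,0,0,0,0], gripper=[-1,-1,-1,-1,-1,-1,-1,-1])

```text
time_s: 9.83
eef_pos: [0.5208, -0.0825, 0.2211]
ee_rot: [[0.521, 0.853, -0.001], [0.853, -0.521, 0.0], [-0.0, -0.001, -1.0]]
contact_force: [-0.2, 0.4, -0.2]
finger_gap: 0.087
```

Request:
carry_out(offset=[[0,0,-0.5],[0,0,0],[0,0,0],[0,0,0]], spin=[0,0,0,0], gripper=[-1,-1,-1,-1])

```text
time_s: 10.17
eef_pos: [0.5207, -0.0823, 0.2294]
ee_rot: [[0.521, 0.853, -0.002], [0.853, -0.521, 0.001], [-0.0, -0.002, -1.0]]
contact_force: [-0.2, 0.3, 0.3]
finger_gap: 0.0871
```

Run:
```python
from h import *
d=rep("wrist","w8");s=snap("scene","s8")
cv2.imwrite("pics/m8.png",np.hstack([d["img"][:,:,::-1][:,:400],s["img"][100:300,130:330,::-1].repeat(2,0).repeat(2,1)[:384]]))
```

```text
t 10.1667 tcp box [-60.1  -9.4 229.4] F [-0.2  0.3  0.3] gap 0.08711292132163063
```

View pics/m8.png

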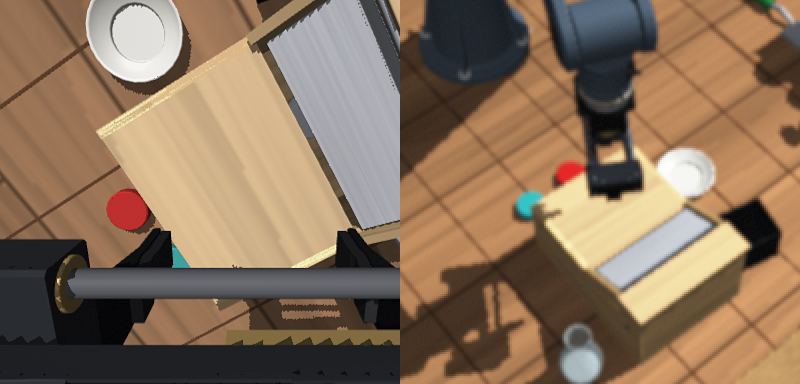

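The shelf is empty, the flap is shut, and the tin's edge just shows through the gap at the lip. The bystanders are in place and the arm is clear, so I'm handing in.

```bash
python3 -c "
from cell import env
print(env.job_done())"
```

```text
the job is handed in; nothing more can be done
None
```

The aluminium tin is lying inside the seed box with the flap sprung shut, and the job is handed in at about 10 s of robot time.

- **How it was done:** I held the open gripper about 30° off the posting direction. One finger pressed the flap open while the other pushed the tin along the shelf and over the lip. Both fingers moved forward together, so the flap was already held well open before the tin reached it.
- **Forces:** The readings I took while the flap was being pushed peaked at about 6 N.
- **Last checks:** While the flap was still held open, the wrist camera showed the tin flat on the box floor. After I backed out, the shelf was empty and the flap was shut. The saucer, pot, vase and both decoy tins looked undisturbed in the last views, and the force reading was near zero. I did not look again at the other bystanders, which were well away from the arm's work.
- **Disagreements:** None of the checks failed or disagreed. The tin drifted about 3 mm sideways during the push, with no effect.

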